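# Hold the sprung instrument-case lid just below its balance point

## Robot

A 7-joint arm with a two-finger parallel gripper is mounted at the origin on the work surface. World frame = base frame: x ahead of the robot, y to its left, z up, the work surface at z = 0. Lengths are in m, angles in rad, forces in N, time in s.
With the tool pointing down it reaches from about 0.4 to 0.9 m from the base axis. Payload 5.5 kg.
Tool frame: the origin (TCP) lies midway between the tips of the shut fingers; the grasp point (between the pads) lies 19 mm behind it (manip.grip_depth is the distance from the TCP to the grasp point, in m); z points along the fingers, x is the direction in which the jaws open and shut, and the axes are right-handed (so a half turn about z gives the same grasp; the last joint's range is limited). The gripper opens to 92 mm and grips with 3 to 60 N. Pads are 19 mm wide; open, the fingers measure 130 mm over their backs; the gripper's body (75 mm by 190 mm) begins 47 mm behind the grasp point.
Start: joints at [-0.988, 0.501, -0.427, 1.55, 0.221, 1.138, -0.21], TCP at [0.204, 0.617, 0.227] pointing down, gripper open.
Joint ranges: [-2.88, 2.88], [-0.31, 2.03], [-1.54, 1.56], [0.2, 2.42], [-1.41, 4.55], [0.19, 2.02], [-2.57, 2.57]. Speed limits (rad/s): [2.57, 2.57, 3.14, 3.14, 3.14, 3.14, 3.14].

## Interface

Orientations are given as a unit quaternion [x, y, z, w].
In Python, from bench import manip, effector, viewer gives the robot as it stands. Calls block until the motion is done:
- manip.move_pose(position, orientation): joint-space move of the TCP to a pose.
- manip.servo_line(position, ori=None, vel=0.15): straight line of the TCP; ori=None keeps the orientation; vel is the mean speed in m/s.
- manip.movej(angles): joint-space move.
- effector.open_jaws() and effector.close(f_grip=None): open the fingers fully, or close them until they stop; f_grip is the grip in N (None keeps the last).
- manip.sleep(seconds).
- manip.solve_ik(position, orientation): joint angles nearest the present ones, or None.
- viewer.get_image(name): name is "side" or "top" or "wrist"; returns the picture (400x640x3 uint8, red, green, blue); there is no depth.
- viewer.get_calibration(name): a dict with "vfov" (degrees; the focal length in pixels is half the picture's height over the tangent of half this angle, whatever the lens; pixels are square), "cx", "cy" (the principal point, pixels), "eye" and "attitude" of the camera in the world. Camera axes: x right, y down, z forward; pixel columns grow to the right and rows downward; lengths in m; the calibration is good to about 2 mm. The wrist camera is an equidistant fisheye: a pixel r from the principal point sees the ray r / f radians off the axis. A picture is of the moment at which its call begins: read the wrist's pose just before it. get_calibration takes no time and is no camera call; for the wrist camera it gives the pose at the moment of the call.
A pose or a line that the arm cannot do raises manip.PlanningError and nothing moves.
- manip.hand_in(): hands the job in, once; it reports no verdict.
Readings, each from a call of its own:
- manip.current_clock(): time.
- manip.current_q(): joint angles.
- manip.current_joint_velocities(): joint speeds.
- manip.current_tau(): joint torques, N m.
- manip.current_tool_pos(): TCP position.
- manip.current_tcp_rot(): TCP orientation.
- manip.current_force(): force on the tool from outside, world axes, zero at the start.
- manip.current_wrist_torque(): the same for the moment, N m.
- manip.current_finger_gap(): finger opening in m.
Only numpy, scipy, OpenCV 4.12 (cv2) and the standard library are available. Lean on these libraries where they do the work, as an engineer would, in place of code of your own. Each camera call takes 0.05 s, during which the arm holds its last target. There are 200 camera calls.

## Task

A dial gauge is lying on the shut lid of the grey instrument case: lift it off with a light grip (no more than about 40 N), and lay it gently, dial up, with its round case fully on the cork mat. Then raise the case's sprung lid by its front tab to a little past its balance point (57 degrees open; no more than 20 degrees past it, so do not let it fly open), then bring it back and hold it just short of balance, within 15 degrees of it, so that I can reach in and it will drop shut when let go. Finish while still holding the lid there, and leave the other things on the bench where they are.

Things in the scene. Friction and masses are not known exactly. Their poses are not given: they have to be found in the camera images.
- case: Fixed grey steel instrument case, an open box 180 (x) by 200 (y) by 75 mm high; origin at the centre of its underside; its front (the tab side) faces its own -x, the lid's hinge runs along its +x top edge. Its place and yaw vary.
- lid (a joint): Opening angle of the lid in rad: 0 shut (level), up to the stop at 1.7. The lid is a flat grey steel plate 180 by 200 by 8 mm (0.9 kg) on top of the case, so its upper face is 83 mm above the bench when shut. A spring carries part of its weight: balance point at 1.0 rad (57 degrees); below that it falls shut, above that it swings open by itself. Lifting it at the tab takes under 2 N; close to balance under 0.5 N.
- lid_hinge (a point): Middle of the lid's hinge line: on the case, at its (+90, 0, 75) mm. The hinge axis is the case's y axis.
- lid_tab (a point): Grip point of the lid's tab. The tab is a flat dark steel tongue, 30 mm wide (along the case's y), 8 mm thick, that sticks out 45 mm from the middle of the lid's front edge in the lid's plane. The point lies midway in its thickness, 28 mm out from the lid's front edge, 208 mm from the hinge axis (and 4 mm above the hinge line when shut, 79 mm above the bench). It moves with the lid.
- gauge: Loose dial gauge lying on its back, dial up: a round steel case 54 mm in diameter and 26 mm high, white dial, with a thin round stem (8 mm thick) that sticks out 34 mm from the rim along its own -x, 13 mm above its underside. Origin at the centre of the round case's underside. 0.1 to 0.2 kg. Delicate: damaged by a grip of more than 40 N, a drop or a knock. At the start it lies on the shut lid.
- mat: Fixed square cork mat, 130 by 130 by 4 mm, lying on the bench to the left or right of the case; origin at the centre of its underside.
- tray: Bystander: grey plastic tray with one divider, 120 by 120 by 30 mm, on the other side of the case from the mat. Leave alone.
- oil: Bystander: small white bottle, 48 mm in diameter, 110 mm tall, beyond and to the left of the case. Leave alone.
- tape: Bystander: yellow tape measure, 65 by 36 by 60 mm high with a short steel hook, beyond and to the right of the case. Leave alone.
There are look-alikes about, which are no part of the job. There is more than one size of the gauge; the job needs the larger. Of the things shaped like the mat, the cork one is meant.

How it is judged:
On the way, in this order (a step that is already met when the one before it is completed fails the run):
1. the gauge lies on the cork mat, dial up and let go (x of gauge in the frame of mat between -0.045 and 0.045 m and y of gauge in the frame of mat between -0.045 and 0.045 m and z of gauge in the frame of mat below 0.01 m and angle between gauge's own z axis and vertical below 0.15 rad and linear speed of gauge below 0.03 m/s and contact force between the fingers and gauge below 0.1 N), for 0.3 s.
2. the lid is raised past its balance point (value of joint lid above 1.02 rad), for 0.05 s.
At the end, for the whole second after the job is handed in: The fingers hold the lid still between 0.73 and 0.985 rad open (balance 1.0), after it was raised past 1.02 rad; the gauge lies dial up, at rest and let go on the mat, its centre within 45 mm of the mat's centre along both its sides (all of step 1 and value of joint lid between 0.73 and 0.985 rad and velocity of joint lid between -0.1 and 0.1 rad/s and contact force between the fingers and case above 0.05 N); the arm keeps its last pose, push and grip.
It fails at once if the gauge is squeezed harder than 55 N on a finger (110 N in all) (contact force between the fingers and gauge above 110 N).
It fails at once if the gauge is banged on the mat (over 30 N), or dropped or knocked flying (faster than 0.45 m/s while not gripped, a fall of about 10 mm) (contact force between gauge and mat above 30 N or (contact force between the fingers and gauge below 0.05 N and linear speed of gauge above 0.45 m/s)).
It fails at once if the gauge is tipped over (angle between gauge's own z axis and vertical above 0.8 rad).
It fails at once if the lid flies open (past 1.36 rad) (value of joint lid above 1.36 rad).
It fails at once if a bystander (tray, bottle or tape measure) is moved by more than 25 mm (distance of any of tray, oil, tape from where it was at the start of the episode above 0.025 m).
It also fails if it takes over 58 s, if anything falls off the work surface, if the arm or the gripper's body presses on something with over 40 N, if the wrist force passes 120 N, or if a joint passes its speed limit or range.

## Working session

There is one attempt and no reset: what is moved stays moved. The work goes in short steps, each a Python script; the robot and the scene stay as the last script left them, time stands still between calls to the robot, and variables do not carry over. Pictures are saved under pics/ and viewed, about 8 in all and at most 12, crops included, and the job is handed in when it is done.

```bash
ls; mkdir -p pics; python3 - <<'E'
from bench import manip, effector, viewer
import cv2, numpy as np
for n in ["top","side"]:
    im=viewer.get_image(n); cv2.imwrite(f"pics/{n}0.png",im[:,:,::-1]); print(n,viewer.get_calibration(n))
print(viewer.get_calibration("wrist"),manip.current_clock(),manip.current_tcp_rot(),manip.grip_depth)
a=cv2.imread("pics/top0.png");cv2.imwrite("pics/topL.png",cv2.resize(a,(800,500),interpolation=cv2.INTER_CUBIC))
E
```

```text
pics
top {'vfov': 51.219079154111135, 'cx': 320.5875782531687, 'cy': 204.92050166204282, 'eye': array([ 0.37082447, -0.01759769,  1.34033056]), 'attitude': array([ 0.71140441, -0.6997    ,  0.05326179, -0.03855986])}
side {'vfov': 48.059915697874146, 'cx': 316.9454832199067, 'cy': 202.07705483187888, 'eye': array([0.50473245, 0.65004582, 0.88802189]), 'attitude': array([-0.02270453,  0.93859881, -0.34419165,  0.0069919 ])}
{'vfov': 65.70646984690485, 'cx': 316.9348607639572, 'cy': 201.48289286348788, 'eye': array([0.13856252, 0.63753393, 0.38291448]), 'attitude': array([0.8035682 , 0.58095024, 0.07526257, 0.10540645])} 0.1 [ 8.10658682e-01  5.85518322e-01 -7.43341772e-04  4.93448603e-04] 0.0188
```

View pics/top0.png

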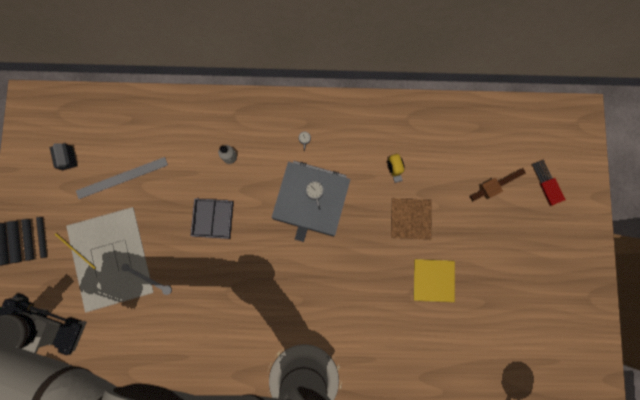

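View pics/side0.png

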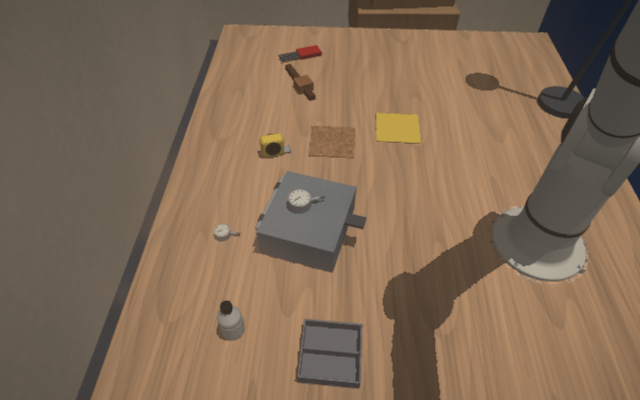

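The top view shows two gauges. The one on the grey lid is at top (315,190) / side (300,200) and is the larger. The one on the bench, top (305,138) / side (223,232), is the smaller look-alike. There are also two mats: cork at top (411,218) and yellow at (434,281). The job needs the gauge on the lid and the cork mat. I'll measure both and confirm them in one crop.

```bash
cat > h.py <<'E'
import numpy as np, cv2
from scipy.spatial.transform import Rotation as R
from bench import manip, effector, viewer
def ray(c,p,fish=False):
    f=200/np.tan(np.radians(c['vfov'])/2); d=(np.array(p,float)-[c['cx'],c['cy']])/f
    if fish:
        r=np.hypot(*d); v=np.array([*(d/r*np.sin(r) if r>1e-9 else d),np.cos(r)])
    else: v=np.array([*d,1])
    v=R.from_quat(c['attitude']).apply(v); return np.array(c['eye']),v/np.linalg.norm(v)
def plane(c,p,z,fish=False):
    e,v=ray(c,p,fish); return e+v*(z-e[2])/v[2]
def tri(r1,r2):
    (a,u),(b,v)=r1,r2; s=np.linalg.lstsq(np.c_[u,-v],b-a,rcond=None)[0]
    p,q=a+s[0]*u,b+s[1]*v; return (p+q)/2,np.linalg.norm(p-q)
def blobs(m,box,amin=20):
    x0,y0,x1,y1=box; k=np.zeros(m.shape,np.uint8); k[y0:y1,x0:x1]=m[y0:y1,x0:x1]
    cs,_=cv2.findContours(k.astype(np.uint8),cv2.RETR_EXTERNAL,cv2.CHAIN_APPROX_NONE)
    return sorted([c for c in cs if cv2.contourArea(c)>=amin],key=cv2.contourArea,reverse=True)
def cen(c):
    m=cv2.moments(c); return m['m10']/m['m00'],m['m01']/m['m00']
def down(yaw): # tool x at yaw in world, pointing down
    return (R.from_euler('z',yaw)*R.from_euler('x',np.pi)).as_quat()
E
python3 - <<'E'
from h import *
T=cv2.imread("pics/top0.png");S=cv2.imread("pics/side0.png");ct=viewer.get_calibration("top");cs=viewer.get_calibration("side")
hs=lambda i:cv2.cvtColor(i,cv2.COLOR_BGR2HSV)
t,s=hs(T),hs(S)
wt=(t[...,2]>135)&(t[...,1]<90); ws=(s[...,2]>145)&(s[...,1]<90)
P={}
for nm,m,c,box in[("bigT",wt,ct,(300,175,330,205)),("smT",wt,ct,(295,125,318,146)),("bigS",ws,cs,(280,185,325,215)),("smS",ws,cs,(210,220,242,242))]:
    b=blobs(m,box,10)
    if b: P[nm]=cen(b[0]); print(nm,P[nm],cv2.minAreaRect(b[0]))
for k in("big","sm"):
    if k+"T" in P and k+"S" in P: print(k,tri(ray(ct,P[k+"T"]),ray(cs,P[k+"S"])))
# lid top view
g=(t[...,1]<75)&(t[...,2]>40)
b=blobs(g,(262,155,358,248),200)[0]; r=cv2.minAreaRect(b); q=cv2.approxPolyDP(b,3,True)[:,0]
print("lid",r,q.tolist(),[plane(ct,x,.083)[:2].round(4).tolist() for x in q])
print("mat px",t[218,411],s[141,332],"wood",t[230,370],"lid",t[210,300],"tab",t[234,301])
np.set_printoptions(suppress=True)
a=cv2.resize(T[120:260,255:455],None,fx=3,fy=3,interpolation=cv2.INTER_CUBIC); e=cv2.resize(S[110:250,205:375],(600,494),interpolation=cv2.INTER_CUBIC)
k=cv2.resize((g*255).astype(np.uint8)[150:250,255:365],(200,180)); a[:180,400:]=k[...,None]
cv2.imwrite("pics/c1.png",cv2.convertScaleAbs(a,alpha=1.5)); cv2.imwrite("pics/c2.png",e)
E
```

```text
bigT (314.0598591549296, 189.57159624413143) ((313.75, 189.75001525878906), (13.435027122497559, 14.142135620117188), 45.0)
smT (304.026455026455, 136.5952380952381) ((304.0, 136.5), (9.0, 8.0), 90.0)
bigS (299.15058179329225, 197.28678986995206) ((299.0, 197.0), (20.0, 16.0), 0.0)
smS (221.4313725490196, 229.43137254901958) ((221.50001525878906, 229.5000457763672), (12.727920532226562, 15.55634880065918), 45.0)
big (array([ 0.57669895, -0.02170651,  0.10932037]), np.float64(0.0022720486761067713))
sm (array([0.76484235, 0.0135459 , 0.02123377]), np.float64(0.0037407740820672676))
lid ((309.1221923828125, 203.56561279296875), (66.30258178710938, 75.62826538085938), 15.708636283874512) [[288, 162], [272, 217], [297, 225], [295, 238], [303, 240], [307, 229], [334, 235], [349, 179], [301, 162]] [[0.6667, 0.0597], [0.4959, 0.1037], [0.473, 0.0277], [0.4338, 0.0328], [0.4282, 0.0087], [0.4614, -0.0027], [0.4447, -0.0844], [0.6172, -0.1285], [0.6675, 0.0198]]
mat px [ 13 140 106] [ 14 118 143] wood [ 14 123 122] lid [60  3 92] tab [120   5  56]
```

View pics/c1.png

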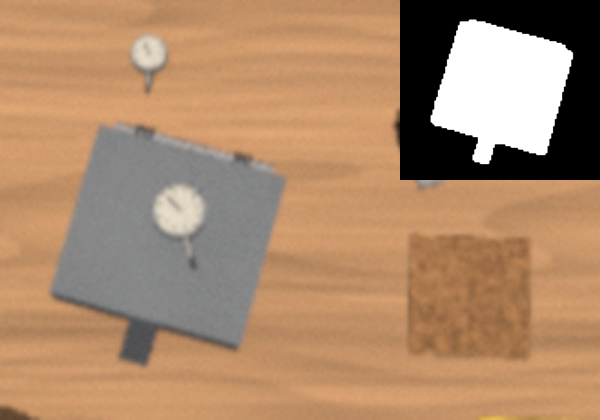

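View pics/c2.png

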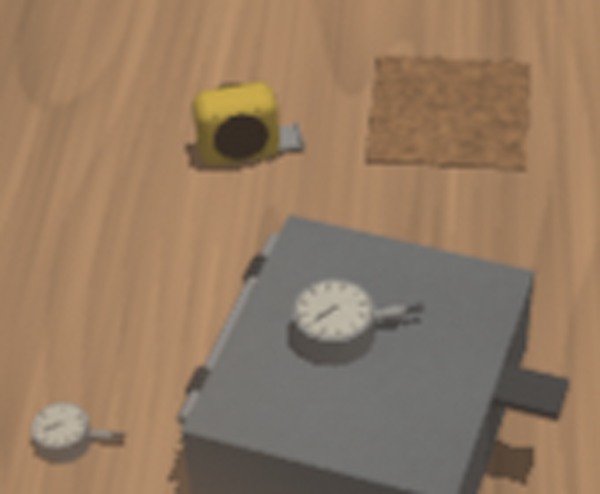

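Crop check: the gauge on the lid, c1 (179,210), is clearly larger than the one on the bench, c1 (149,53). The cork mat is the speckled brown square centred near c1 (469,297). The dial triangulates to z = 0.109, which matches 83 + 26 mm. Next: case and mat geometry, then hover for a close look.

```bash
python3 - <<'E'
from h import *
np.set_printoptions(precision=4,suppress=True)
ct=viewer.get_calibration("top");cs=viewer.get_calibration("side")
c1=lambda x,y:(255+(x+.5)/3-.5,120+(y+.5)/3-.5); k=600/170; c2=lambda x,y:(205+x/k,110+y/k)
M1=[(408,234),(531,238),(529,357),(408,356)];M2=[(376,57),(531,62),(526,168),(366,162)]
mt=[plane(ct,c1(*p),.004) for p in M1]; print("mat top",np.array(mt)[:,:2].tolist(),np.mean(mt,0))
m2=[plane(cs,c2(*p),.004) for p in M2]; print("mat side",np.mean(m2,0))
print("mat tri",tri(ray(ct,np.mean([c1(*p) for p in M1],0)),ray(cs,np.mean([c2(*p) for p in M2],0))))
# lid far-right / near-right corners & tab in both
for nm,a,b in [("FR",(285,178),(292,216)),("NR",(240,344),(533,271)),("tabL",(120,358),(560,415)),("tabR",(148,364),(568,378))]:
    print(nm,tri(ray(ct,c1(*a)),ray(cs,c2(*b))),plane(ct,c1(*a),.083),plane(cs,c2(*b),.083))
L=[plane(ct,c1(*p),.083)[:2] for p in[(102,128),(52,293),(285,180),(240,346)]]
for a,b in((0,1),(2,3)): d=L[a]-L[b]; print("case yaw",np.degrees(np.arctan2(d[1],d[0])),np.linalg.norm(d))
d=L[0]-L[2]; print("hinge dir yaw",np.degrees(np.arctan2(d[1],d[0]))-90,np.linalg.norm(d))
A=plane(ct,c1(179,210),.1); B=plane(ct,c1(193,264),.096); d=B-A; s=np.arctan2(d[1],d[0]); print("stem yaw",np.degrees(s))
# hover above gauge
for yaw in (s+np.pi/2,s-np.pi/2):
    print(np.degrees(yaw),manip.solve_ik([.577,-.022,.25],down(yaw)),manip.solve_ik([.577,-.022,.087],down(yaw)))
for cy in(-15,165):
  for pt in([.445,.02,.06],[.54,.0,.235]):print(cy,manip.solve_ik(pt,down(np.radians(cy+90))))
E
```

```text
mat top [[0.5735918992132429, -0.2715292193264279], [0.5716693125545504, -0.40549102881463595], [0.4426979097980203, -0.4008227661940456], [0.4416510217503594, -0.27065198395509743]] [ 0.5074 -0.3371  0.004 ]
mat side [ 0.5039 -0.3325  0.004 ]
mat tri (array([ 0.5058, -0.3384, -0.0027]), np.float64(0.003818906917343619))
FR (array([ 0.6152, -0.1305,  0.0817]), np.float64(0.004510599580926359)) [ 0.6172 -0.1306  0.083 ] [ 0.6127 -0.1287  0.083 ]
NR (array([ 0.4448, -0.0861,  0.0818]), np.float64(0.004140553042647299)) [ 0.4467 -0.0863  0.083 ] [ 0.4428 -0.0846  0.083 ]
tabL (array([0.4286, 0.0344, 0.0783]), np.float64(0.0047581962624242595)) [0.4308 0.0337 0.083 ] [0.4268 0.0384 0.083 ]
tabR (array([0.423 , 0.0061, 0.081 ]), np.float64(0.004606034358072631)) [0.4252 0.0056 0.083 ] [0.421  0.0081 0.083 ]
case yaw -15.077349817494145 0.17683462894895094
case yaw -14.55355811164458 0.17603710412072845
hinge dir yaw -15.032051658980393 0.19490443672588267
stem yaw -164.46512884262094
-74.46512884262094 [-0.2134  0.3207  0.2551  1.7324 -0.0894  1.0998 -1.2298] [-0.224   0.5253  0.277   1.8634 -0.1964  0.7793 -1.1419]
-254.4651288426209 [ 0.0496  0.3179 -0.072   1.7231  0.0252  1.1015  1.8118] [ 0.1417  0.5204 -0.192   1.8501  0.1348  0.7837  1.7208]
-15 [ 0.0081  0.3798 -0.1307  2.1794  0.0873  0.5872  1.1228]
-15 [-0.0216  0.2648 -0.0334  1.8307  0.0101  1.0463  1.2501]
165 [-0.4285  0.3973  0.377   2.1936 -0.2583  0.5915 -1.6951]
165 [-0.3325  0.2716  0.3372  1.8412 -0.1028  1.0457 -1.7877]
```

The measurements agree: case yaw is about -15°, lid top z about 0.082, tab tip about (0.426,0.020), mat about (0.506,-0.337). Next I'll hover over the gauge and take one close look.

```bash
python3 - <<'E'
from h import *
np.set_printoptions(precision=4,suppress=True)
q=down(np.radians(-74.5))
manip.move_pose([.577,-.022,.24],q)
c=viewer.get_calibration("wrist"); im=viewer.get_image("wrist")[:,:,::-1].copy(); cv2.imwrite("pics/w1.png",im)
import pickle; pickle.dump(c,open("w1.pkl","wb"))
print(manip.current_clock(),manip.current_tool_pos(),c['eye'],manip.current_force())
h=cv2.cvtColor(im,cv2.COLOR_BGR2HSV); m=(h[...,2]>135)&(h[...,1]<90)
for b in blobs(m,(0,0,640,400),300)[:4]: print(cen(b),cv2.minAreaRect(b),plane(c,cen(b),.109,True))
E
```

```text
2.7667 [ 0.5771 -0.0206  0.2399] [ 0.643  -0.0028  0.397 ] [-0.0643 -0.6156 -0.2588]
(237.31902565921717, 200.88565685231168) ((241.1707763671875, 193.7661590576172), (74.38529205322266, 153.65194702148438), 19.44003677368164) [0.5488 0.0523 0.109 ]
(604.4092684392368, 28.539920384557607) ((585.0, 44.5), (89.0, 108.0), 90.0) [ 0.9021 -0.3271  0.109 ]
(379.9641567229004, 215.8101312119965) ((376.3643798828125, 215.25645446777344), (49.305355072021484, 110.04705810546875), 32.2756462097168) [ 0.5722 -0.0872  0.109 ]
(12.369476584022038, 202.8138292011019) ((18.5, 195.0), (37.0, 134.0), 0.0) [0.4461 0.4082 0.109 ]
```

View pics/w1.png

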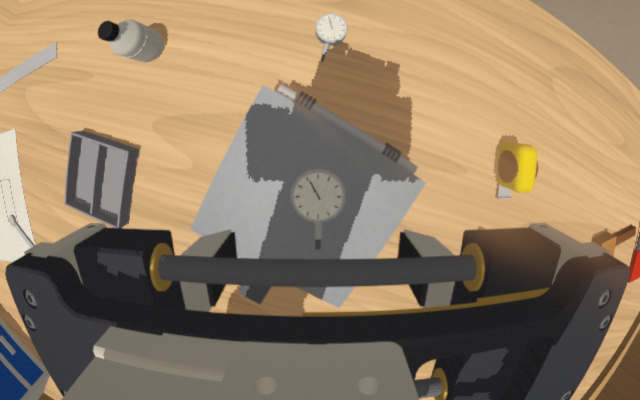

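The wrist view shows the gauge between the fingers: dial centre at (318,194.5), stem pointing down to (318,246), which is perpendicular to the jaws. I'll check that position and then grasp.

```bash
python3 - <<'E'
from h import *
import pickle
np.set_printoptions(precision=4,suppress=True)
c=pickle.load(open("w1.pkl","rb")); ct=viewer.get_calibration("top")
p=plane(c,(318,194.5),.109,True); t=tri(ray(c,(318,194.5),True),ray(ct,(314.06,189.57))); print(p,t)
g=(p[:2]+[.5767,-.0217])/2; print("go",g)
assert np.linalg.norm(p[:2]-[.5767,-.0217])<.008
q=down(np.radians(-74.5))
manip.servo_line([*g,.12],q,vel=.12); manip.servo_line([*g,.0875],q,vel=.05)
print(manip.current_tool_pos(),manip.current_force())
effector.close(15); print("gap",manip.current_finger_gap(),manip.current_force())
manip.servo_line([*g,.095],q,vel=.03); manip.servo_line([*g,.19],q,vel=.12)
print("gap",manip.current_finger_gap(),manip.current_force(),manip.current_tool_pos(),manip.current_clock())
np.save("g.npy",g)
E
```

```text
[ 0.5763 -0.0224  0.109 ] (array([ 0.5773, -0.0219,  0.113 ]), np.float64(0.00029351340912247745))
go [ 0.5765 -0.022 ]
[ 0.5766 -0.0221  0.0875] [0.1765 0.4892 0.141 ]
gap 0.05352852104868726 [-0.1002 -0.2179  0.8835]
gap 0.053986374771614117 [ 0.0798 -0.5567 -2.009 ] [ 0.5758 -0.0219  0.1892] 6.75
```

The gauge is held: gap 54 mm, weight about 1.5–2 N. Now I'll carry it to the mat and lower it, feeling for contact.

```bash
python3 - <<'E'
from h import *
np.set_printoptions(precision=4,suppress=True)
q=down(np.radians(-74.5)); m=[.506,-.337]
manip.servo_line([*m,.19],q,vel=.2); manip.servo_line([*m,.04],q,vel=.12); manip.servo_line([*m,.014],q,vel=.04); manip.sleep(.3)
f0=manip.current_force()[2]; z=.014
while z>.0065:
    z-=.001; manip.servo_line([*m,z],q,vel=.01); f=manip.current_force()[2]
    if f-f0>1.2: break
print("z",z,manip.current_tool_pos(),f0,f)
effector.open_jaws(); manip.sleep(.3)
print(manip.current_finger_gap(),manip.current_force())
manip.servo_line([*m,.04],q,vel=.05); manip.servo_line([*m,.22],q,vel=.2)
c=viewer.get_calibration("wrist"); im=viewer.get_image("wrist"); cv2.imwrite("pics/w2.png",im[:,:,::-1])
import pickle; pickle.dump(c,open("w2.pkl","wb")); print(manip.current_clock())
E
```

```text
z 0.007999999999999997 [ 0.5061 -0.3371  0.0086] -1.6572960254500382 5.336439988865782
0.09147594353187491 [ 0.211   1.1585 -0.9434]
15.5083
```

View pics/w2.png

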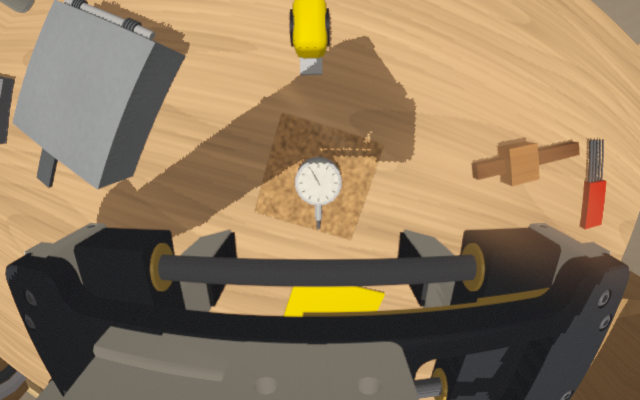

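The gauge lies dial up at (318,181), centred on the cork mat. The lid tab is visible at (47,167). Next I'll go above the tab and look.

```bash
python3 - <<'E'
from h import *
import pickle
np.set_printoptions(precision=4,suppress=True)
c=pickle.load(open("w2.pkl","rb")); print("gauge",plane(c,(318,181),.03,True),"tab tip",plane(c,(44,184),.083,True))
q=down(np.radians(-105))
manip.move_pose([.442,.017,.21],q); manip.sleep(.2)
c=viewer.get_calibration("wrist"); im=viewer.get_image("wrist"); cv2.imwrite("pics/w3.png",im[:,:,::-1]); pickle.dump(c,open("w3.pkl","wb"))
print(manip.current_clock(),manip.current_tool_pos(),manip.current_force())
E
```

```text
gauge [ 0.506  -0.3378  0.03  ] tab tip [0.4222 0.015  0.083 ]
17.1083 [0.4423 0.0162 0.2099] [-0.394  -0.0403 -0.5598]
```

View pics/w3.png

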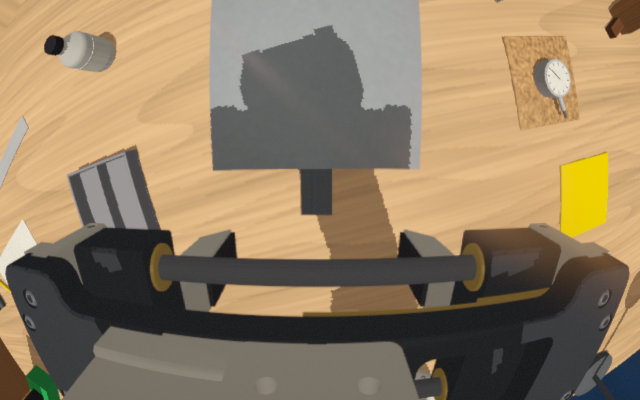

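The wrist view shows the tab at columns 301–331, rows 169–215, square to the jaws. The lid's front corners are at (212,169) and (421,168).

```bash
python3 - <<'E'
from h import *
import pickle
np.set_printoptions(precision=4,suppress=True)
c=pickle.load(open("w3.pkl","rb"));ct=viewer.get_calibration("top")
P=lambda x,y:plane(c,(x,y),.083,True)
a,b=P(316,169),P(316.5,214.5); L,Rr=P(212,169),P(421,168)
d=L-Rr; print("front mid",a,(L+Rr)/2,"tip",b,"yaw",np.degrees(np.arctan2(d[1],d[0]))-90,np.linalg.norm(d),np.linalg.norm(a-b))
print("tip tri",tri(ray(c,(316.5,214.5),True),ray(ct,(299.5,240.6))), "tabwidth",np.linalg.norm(P(301,192)-P(331.5,192)))
u=np.array([np.cos(np.radians(-15)),np.sin(np.radians(-15))])
print("tab from front",a[:2]-.028*u,"from tip",b[:2]+.017*u)
y=np.radians(-105)
t=np.array([.442,.017]); h=t+.208*u
for th in np.arange(0,1.2,.1):
    p=[*(h-u*(.208*np.cos(th)-0*.004)),.075+.208*np.sin(th)+.004-.0188]; print(th.round(1),manip.solve_ik(p,down(y)))
E
```

```text
front mid [0.466  0.0097 0.083 ] [0.4675 0.0089 0.083 ] tip [0.4233 0.0207 0.083 ] yaw -14.784680660356457 0.20113802946539486 0.04407456581526926
tip tri (array([0.4259, 0.0194, 0.0919]), np.float64(0.0011241979486377146)) tabwidth 0.028744575196714736
tab from front [0.4389 0.017 ] from tip [0.4397 0.0163]
0.0 [-0.3205  0.3804  0.2564  2.1974 -0.1721  0.5819 -1.7701]
0.1 [-0.3316  0.3396  0.2686  2.1861 -0.1501  0.6325 -1.7889]
0.2 [-0.3391  0.3041  0.2785  2.1684 -0.1306  0.6844 -1.804 ]
0.3 [-0.3433  0.2746  0.2865  2.1445 -0.1144  0.7364 -1.8147]
0.4 [-0.3447  0.2519  0.2932  2.1151 -0.1019  0.7875 -1.8208]
0.5 [-0.3437  0.2364  0.2992  2.0807 -0.0931  0.8368 -1.8224]
0.6 [-0.3407  0.228   0.305   2.0418 -0.0879  0.8838 -1.8199]
0.7 [-0.336   0.2266  0.3108  1.9992 -0.0859  0.928  -1.8137]
0.8 [-0.3298  0.2319  0.3167  1.9533 -0.0869  0.9693 -1.8044]
0.9 [-0.3225  0.2434  0.323   1.9047 -0.0906  1.0075 -1.7925]
1.0 [-0.3141  0.2605  0.3296  1.8538 -0.0966  1.0428 -1.7787]
1.1 [-0.3049  0.2826  0.3366  1.8013 -0.1049  1.0751 -1.7633]
```

```bash
cat >> h.py <<'E'
U=np.array([np.cos(np.radians(-15)),np.sin(np.radians(-15))]); HG=np.array([.440,.0165])+.208*U
QT=down(np.radians(-105))
def lidp(th): return [*(HG+U*(-.208*np.cos(th)+.004*np.sin(th))),.075+.208*np.sin(th)+.004*np.cos(th)-manip.grip_depth]
def lidang(): return np.arcsin((manip.current_tool_pos()[2]+manip.grip_depth-.075)/np.hypot(.208,.004))-np.arctan2(.004,.208)
E
python3 - <<'E'
from h import *
np.set_printoptions(precision=4,suppress=True)
p=lidp(0)
manip.servo_line([*p[:2],.11],QT,vel=.12); manip.servo_line(p,QT,vel=.06)
print(manip.current_tool_pos(),manip.current_force())
effector.close(20); print("gap",manip.current_finger_gap(),manip.current_force())
for th in np.arange(.1,.41,.1):
    manip.servo_line(lidp(th),QT,vel=.06); print(th,lidang(),manip.current_force(),manip.current_finger_gap())
im=viewer.get_image("side"); cv2.imwrite("pics/s2.png",cv2.resize(im[120:300,200:420,::-1],None,fx=2.5,fy=2.5)); print(manip.current_clock())
E
```

```text
[0.4403 0.0165 0.0604] [-0.598   0.0138 -0.0997]
gap 0.029978438394907134 [ 0.8268  5.0687 -0.6657]
0.1 0.10129816109651972 [ 1.2708  5.1566 -1.7488] 0.029238128347701366
0.2 0.20135853033248274 [ 1.0404  5.4628 -1.8804] 0.029565670737577716
0.30000000000000004 0.3011798872246707 [ 2.2238  5.6449 -1.5549] 0.02961206552884635
0.4 0.4009947123088262 [ 2.5995  5.3713 -1.171 ] 0.029865661662705975
22.1167
```

View pics/s2.png

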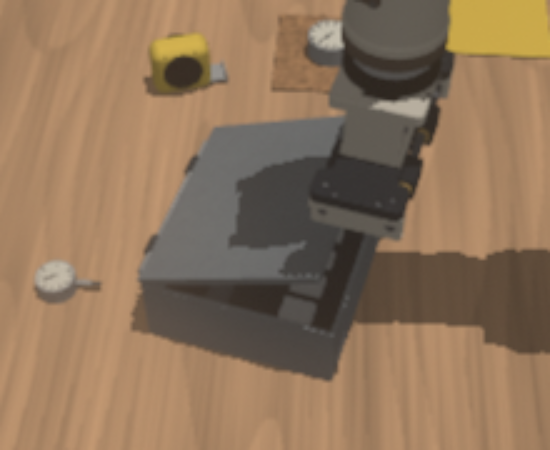

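The lid is rising with the tab gripped (gap 30 mm, forces small), and the gauge is undisturbed on the mat. I'll go on past balance and then come back.

```bash
python3 - <<'E'
from h import *
np.set_printoptions(precision=4,suppress=True)
for th in [.5,.6,.7,.8,.9,.97,1.03,1.09,1.14]:
    manip.servo_line(lidp(th),QT,vel=.06); print(th,lidang(),manip.current_force(),manip.current_finger_gap())
manip.sleep(.3)
cv2.imwrite("pics/s3.png",viewer.get_image("side")[:,:,::-1])
for th in [1.08,1.02,.96,.9,.87]:
    manip.servo_line(lidp(th),QT,vel=.05); print(th,lidang(),manip.current_force(),manip.current_finger_gap())
manip.sleep(.5)
S=viewer.get_image("side")[:,:,::-1]; cv2.imwrite("pics/s4.png",S); cv2.imwrite("pics/w4.png",viewer.get_image("wrist")[:,:,::-1])
a=cv2.imread("pics/s3.png"); f=lambda i:cv2.resize(i[70:290,180:400],(400,400),interpolation=cv2.INTER_CUBIC)
cv2.imwrite("pics/s34.png",np.hstack([f(a),f(S)])); print(manip.current_clock(),lidang())
E
```

```text
0.5 0.500733999134123 [ 1.6545  6.3841 -1.4368] 0.02977338286450235
0.6 0.6004844576714483 [ 2.4603  5.3093 -1.9496] 0.029807824541096418
0.7 0.699990038444267 [ 0.2196  5.1614 -1.7352] 0.02950449883133996
0.8 0.799776201808468 [ 0.9649  5.1832 -1.0065] 0.02970068971042698
0.9 0.899513237208532 [ 1.1885  4.8027 -0.3558] 0.030058595351791086
0.97 0.969608419914515 [0.3127 5.6921 0.2983] 0.02979511503958339
1.03 1.029492709811237 [ 1.1621  5.3176 -0.5724] 0.029963125774507722
1.09 1.0893371096503375 [ 0.689   4.9442 -0.6799] 0.029981986813186264
1.14 1.1398281323916706 [1.4508 5.3569 1.2045] 0.02962969929676342
1.08 1.0804722249219814 [ 3.1744  4.26   -0.0604] 0.02968329819771462
1.02 1.0208038877288517 [1.8469 4.8781 0.2023] 0.029549597886235488
0.96 0.9596169133798671 [ 0.9771  3.9939 -0.1443] 0.029287126681580167
0.9 0.8992697617750246 [1.8236 4.5047 0.6865] 0.030415579092539266
0.87 0.869008952643138 [ 2.46    5.9386 -0.2424] 0.029519005907289578
28.875 0.869291438967821
```

View pics/s34.png

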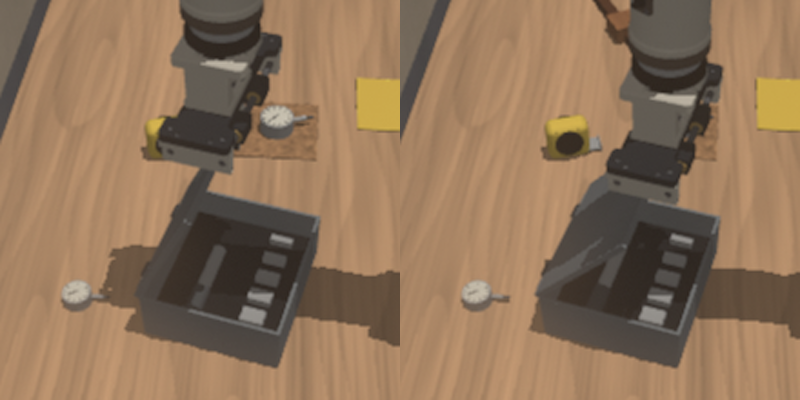

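The left frame shows the lid past balance and the right frame shows it eased back. As an independent check, I'll compare the lid's free edge in the image with the projected angle.

```bash
python3 - <<'E'
from h import *
np.set_printoptions(precision=1,suppress=True)
V=np.array([-U[1],U[0]])
for n in("side","top"):
    c=viewer.get_calibration(n); f=200/np.tan(np.radians(c['vfov'])/2)
    im=cv2.imread("pics/s4.png") if n=="side" else viewer.get_image(n)[:,:,::-1].copy()
    for th,col in((0.75,(0,0,255)),(.87,(0,255,0)),(.99,(255,0,0))):
        pts=[]
        for r,y,o in((0,.1,.008),(.18,.1,.008),(.18,-.1,.008),(0,-.1,.008)):
            xy=HG+U*(-r*np.cos(th)+o*np.sin(th))+V*y; w=np.array([*xy,.075+r*np.sin(th)+o*np.cos(th)])
            k=R.from_quat(c['attitude']).inv().apply(w-c['eye']); pts.append(k[:2]/k[2]*f+[c['cx'],c['cy']])
        print(n,th,np.array(pts).tolist() and np.array(pts).round(1))
        cv2.polylines(im,[(np.array(pts)*16).astype(int)],True,col,1,cv2.LINE_AA,4) if False else None
        for p in pts[1:3]: cv2.circle(im,tuple(int(v) for v in p.round()),1,col,-1)
    o=im[100:280,230:410] if n=="side" else im[110:260,240:390]
    cv2.imwrite(f"pics/v_{n}.png",cv2.resize(o,(400,400),interpolation=cv2.INTER_CUBIC))
cv2.imwrite("pics/v.png",np.hstack([cv2.imread("pics/v_side.png"),cv2.imread("pics/v_top.png")]))
E
```

```text
side 0.75 [[253.9 230.8]
 [309.2 210. ]
 [337.2 144.3]
 [285.  169.8]]
side 0.87 [[253.6 230.9]
 [301.2 203.4]
 [330.4 138.1]
 [284.8 169.9]]
side 0.99 [[253.4 231. ]
 [292.3 197.3]
 [322.8 132.3]
 [284.6 170.1]]
top 0.75 [[288.7 160.5]
 [272.7 195. ]
 [342.7 214.9]
 [351.2 178.2]]
top 0.87 [[288.8 160.3]
 [274.  188.5]
 [344.7 208.6]
 [351.2 178. ]]
top 0.99 [[288.8 160.2]
 [275.5 181.4]
 [346.8 201.7]
 [351.2 177.9]]
```

View pics/v.png

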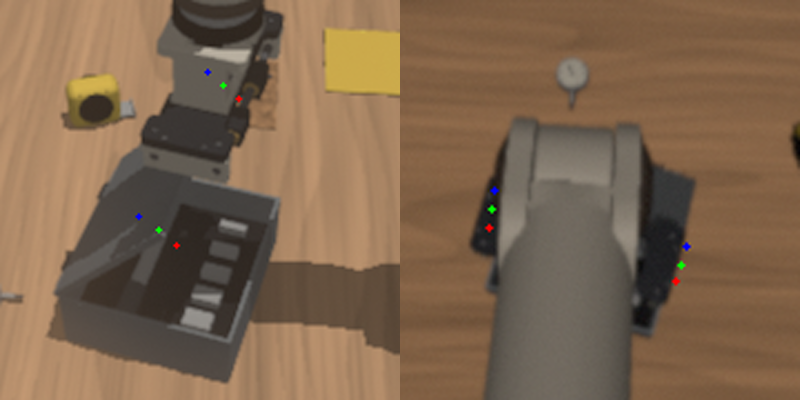

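The lid's free corner in the side view falls at the 0.87 rad marker, so it agrees with the arm reading. Handing in.

```bash
python3 - <<'E'
from h import *
print(lidang(),manip.current_finger_gap(),manip.current_force(),abs(np.array(manip.current_joint_velocities())).max(),manip.current_clock())
manip.hand_in()
E
```

```text
0.8696134824074301 0.02950195129283302 [1.83279388 6.86498576 0.04079361] 0.0018987797556585368 28.925
the job is handed in; nothing more can be done
```

I did the whole job and handed it in at about 29 s with the fingers still holding the lid; no verdict is reported.

- **Gauge:** I lifted the larger gauge off the lid with a 15 N grip and laid it dial up on the cork mat. Contact was about 7 N as it touched down. In the wrist view its centre was within about 2 mm of my estimate of the mat's centre.
- **Lid:** I raised it by the tab to about 1.14 rad (balance is 1.0), then eased it back. It is held at about 0.87 rad with a 20 N grip on the tab (finger gap 29.5 mm, arm still). The lid's corner in the side view matches that angle.
- **Other things:** the arm went near none of the bystanders. The tape measure looked unmoved in the later side views. I did not measure the tray, bottle or tape again at the end.
- **Disagreements:** the two fixed cameras differed by 2–5 mm. One wrist/top estimate put the tab tip 9 mm too high; I did not use it. A steady sideways force of 5–7 N was on the tool while it held the tab, well below the limits.

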